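Refit the watering timer's knob and hold it pressed

TASK

The knob has come off the green drip-watering timer on the balcony shelf. Pick it up, turn it so that the flat in its socket (the side with the orange pointer) matches the flat on the timer's D-shaped spindle, push it fully home on the spindle, and keep pressing so that the sprung spindle is held all the way down for flushing the drip line; finish like that, with the fingers still pressing on the knob. Leave the planter, the sprinkling can, the dustpan and the bottle where they stand.

Things in the scene. Friction and masses are not known exactly. Their poses are not given: they have to be found in the camera images.
- knob_grip (a point): The loose knob, upright on the shelf, 58 mm tall, 40-85 g: round black skirt 48 mm across, up to 24 mm above its foot; on it, over the axis, a grey bar grip 44 mm long (x), 14 mm thick (y), from 24 to 58 mm up. This point: on the axis in the bar, 46 mm above the foot. z up the axis, x along the bar to its orange end. Fully home, it is 28 mm above spindle_tip.
- knob_foot (a point): Centre of the knob's underside, the mouth of its D-shaped socket; axes as knob_grip. Socket 18 mm deep, 21.6 mm across its round part, its flat 5.8 mm from the axis on the +x side (orange stripe and pointer). Fully home, the socket's roof rests on the spindle's top, the foot 18 mm below it; at that time the foot is clear of the timer.
- knob_pointer (a point): The orange-striped end of the knob's bar, 22 mm from the axis along the knob's +x, 46 mm above the foot; same axes as knob_grip.
- spindle_tip (a point): Centre of the top of the white upright D-shaped spindle on the green timer, 90 mm above the shelf when up; moves down with it. Diameter 20 mm, flat 5 mm from the axis, on the +x side (orange stripe on it): x points out square to the flat, and the knob's x must point the same way. z up. It stands 32 mm out of its collar, its top 4 mm tapering in by 3 mm. It cannot turn.
- spindle (a joint): How far the sprung spindle is pressed down, in m: 0 up (rest), 0.008 fully down on its stop. The spring needs about 5 N to start and 9 N at the stop. It springs up when let go.
- timer: The green timer box, 110 (x) by 100 (y) by 55 mm high, fixed to the shelf; origin at the centre of its underside. White 80 mm dial with black ticks and a black collar (to 58 mm up) round the spindle, an orange mark on the dial on the flat's side; black hose stubs on both y sides to 74 mm from the centre. Its x is the spindle's x. Stands left or right, the planter opposite.
- planter_mid (a point): The blue ceramic planter with a round cactus, 124 mm across, 145 mm tall overall; the point is on its axis, 55 mm up. Leave alone.
- can_mid (a point): The red sprinkling can, body 116 mm across and 130 mm high, spout to 165 mm from the axis along x, handle to 100 mm the other way and 182 mm high; the point is on its axis, 65 mm up. Leave alone.
- dustpan_mid (a point): The aluminium dustpan lying flat, 200 (x) by 210 (y) mm, 45 mm high, handle to 220 mm along its x; the point is 15 mm up at the pan's centre. Leave alone.
- sprayer_mid (a point): The upright clear bottle with a blue cap, 64 mm across, 170 mm tall; the point is on its axis, 85 mm up. Leave alone.
Things that resemble listed ones, but are neither listed nor needed, are in the scene too. Of the things that look like the part that bears knob_grip, the smallest one is meant.

How it is judged:
By the outcome, as a careful person would: the job done as asked, in the order asked, and still so for the second after the job is handed in, while the arm keeps its last pose, push and grip.
It also fails if it takes over 38 s, if anything falls off the work surface, if the arm or the gripper's body presses on something with over 40 N, if the wrist force passes 120 N, or if a joint passes its speed limit or range.

ROBOT

A 6-joint arm with a two-finger parallel gripper is mounted at the origin on the work surface. World frame = base frame: x ahead of the robot, y to its left, z up, the work surface at z = 0. Lengths are in m, angles in rad, forces in N, time in s.
With the tool pointing down it reaches from about 0.275 to 0.75 m from the base axis. Payload 10.2 kg.
Tool frame: the origin (TCP) lies between the finger pads; the fingertips stand 22 mm ahead of it and the grasp point (between the pads) lies 3 mm ahead of it (r.tips_ahead is the distance from the TCP to the fingertips, in m); z points along the fingers, y is the direction in which the jaws open and shut (so a half turn about z gives the same grasp; the last joint's range is limited). The gripper opens to 85 mm and grips with 20 to 120 N. Pads are 22 mm wide; open, the fingers measure 114 mm over their backs; the gripper's body (76 mm by 85 mm) begins 54 mm behind the grasp point. The pads swing forward as they close: fully open they stand 13 mm farther back than shut.
Start: joints at [0.893, 0.313, 1.498, -0, 1.331, -0.223], TCP at [0.231, 0.472, 0.253] pointing down, gripper open.
Joint ranges: [-2.94, 2.94], [-0.97, 2.17], [0.19, 2.56], [-1.23, 4.37], [0.02, 3.11], [-2.88, 2.88]. Speed limits (rad/s): [2.39, 2.39, 3.01, 3.14, 3.14, 3.14].

INTERFACE

Orientations are given as a unit quaternion [w, x, y, z].
In Python, from cell import r gives the robot as it stands.
- The arm moves only by the tool apply_moves, never from a script. Its argument "deltas" is a list of rows, each a list of 7 numbers: the shift along the tool's x, y, z in m, then the turn, a rotation vector about the tool's x, y, z in degrees, then the closure in counts, from 0 (fully open) to 255 (shut). A call has 1 to 20 rows; each row shifts and turns the commanded pose from where the row before left it, along the tool's axes as they then stand; what a row does not reach is not made up. A row lasts 1/10 s, in which the tool goes at most 50 mm and 8.59 degrees, less where a joint would pass 70% of its speed; a pose out of reach is approached as far as the arm can. A call is refused whole if a number of a shift passes 0.05 or a number of a turn 8.59, either way. A call with a gripper value outside its range is refused whole. The fingers move at their own pace and stop on an object; "newtons" is the grip in N (left out, the last holds). Time passes only in rows, so rows that do not move let the fingers close. It gives the time, the measured TCP pose, the force and the opening at its end, in the units of the state.
- r.observe(): the state, without advancing time (a new reading comes with each control period).
- r.get_image(name): name is "scene" or "side" or "wrist"; returns the picture (480x640x3 uint8, red, green, blue); there is no depth.
- r.get_calibration(name): a dict with "mtx" (3x3 intrinsics, pixels), "rvec" (rotation vector, rad) and "tvec" (3), from world to camera coordinates, as OpenCV has them. Camera axes: x right, y down, z forward; pixel columns grow to the right and rows downward; lengths in m; the calibration is good to about 2 mm. The wrist camera is an equidistant fisheye: a pixel r from the principal point sees the ray r / f radians off the axis. A picture is of the moment at which its call begins: read the wrist's pose just before it. get_calibration takes no time and is no camera call; for the wrist camera it gives the pose at the moment of the call.
- r.job_done(): hands the job in, once; it reports no verdict.
The state is a dict: "clock": time; "q": joint angles; "qd": joint speeds; "tau": joint torques, N m; "eef_pos": TCP position; "orientation": TCP orientation; "wrist_force": force on the tool from outside, world axes, zero at the start; "moment": the same for the moment, N m; "opening": finger opening in m.
Only numpy, scipy, OpenCV 4.12 (cv2) and the standard library are available. Lean on these libraries where they do the work, as an engineer would, in place of code of your own. Each camera call takes 0.05 s, during which the arm holds its last target. There are 200 camera calls.

## Working session

There is one attempt and no reset: what is moved stays moved. The work goes in short steps, Python scripts to look and compute and a tool call to move; the robot and the scene stay as the last step left them, time stands still between calls to the robot, and variables do not carry over. Pictures are saved under pics/ and viewed, about 8 in all and at most 12, crops included, and the job is handed in when it is done.

Besides the shell and the picture viewer there is one more tool, called after "Call:" as a command line: name --pt "numbers of a row" for each row, then --argument value for the rest. apply_moves: Moves the arm, as the interface text tells. Its arguments: {"type":"object","properties":{"deltas":{"type":"array","items":{"type":"array","items":{"type":"number"}}},"newtons":{"type":"number"}},"required":["deltas"]}

```bash
mkdir -p pics; python3 - <<'E'
from cell import r
import cv2,numpy as np
for n in ["scene","side","wrist"]:
    c=r.get_calibration(n); im=r.get_image(n)
    cv2.imwrite(f"pics/{n}0.png",im[:,:,::-1])
    R=cv2.Rodrigues(c["rvec"])[0]; print(n,c["mtx"].round(1).tolist(),(-R.T@c["tvec"].ravel()).round(3),R[2].round(3))
print(r.observe())
E
```

```text
scene [[449.2, 0.0, 321.7], [0.0, 449.2, 244.0], [0.0, 0.0, 1.0]] [1.033 0.497 0.995] [-0.408 -0.441 -0.799]
side [[521.5, 0.0, 314.3], [0.0, 521.5, 238.9], [0.0, 0.0, 1.0]] [-0.004 -0.606  1.083] [ 0.455  0.466 -0.759]
wrist [[371.6, 0.0, 316.7], [0.0, 371.6, 239.4], [0.0, 0.0, 1.0]] [0.168 0.503 0.373] [ 0.248 -0.122 -0.961]
{'clock': 0.15, 'q': array([ 8.92613817e-01,  3.13277689e-01,  1.49823539e+00, -4.81322933e-06,
        1.33102128e+00, -2.23377627e-01]), 'qd': array([-0.00113047, -0.00046433, -0.00172958,  0.00184259,  0.00073105,
       -0.00011591]), 'tau': array([ 1.27162715e-03, -4.12365603e+01, -2.59797817e+01, -9.53395306e-05,
        3.17363476e-03, -1.91321732e-05]), 'eef_pos': array([0.23051709, 0.47149485, 0.25289917]), 'orientation': array([-2.03030532e-04,  2.25447019e-01,  9.74255316e-01, -4.24834702e-04]), 'wrist_force': array([ 0.09005207, -0.31704022,  0.27882634]), 'moment': array([0.02629833, 0.01783552, 0.01525448]), 'opening': 0.08544853429084719}
```

View pics/scene0.png

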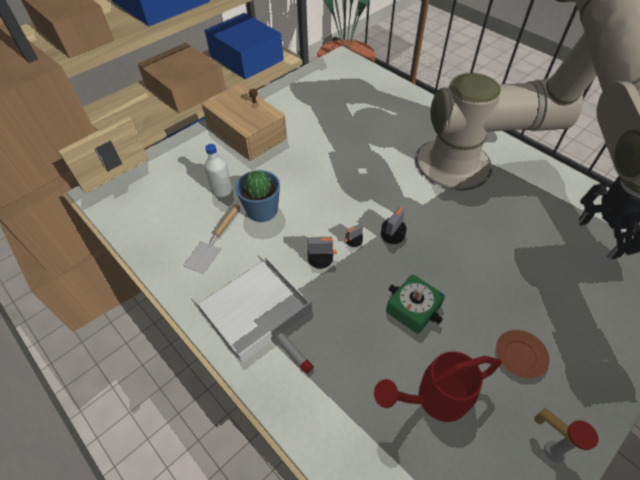

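View pics/side0.png

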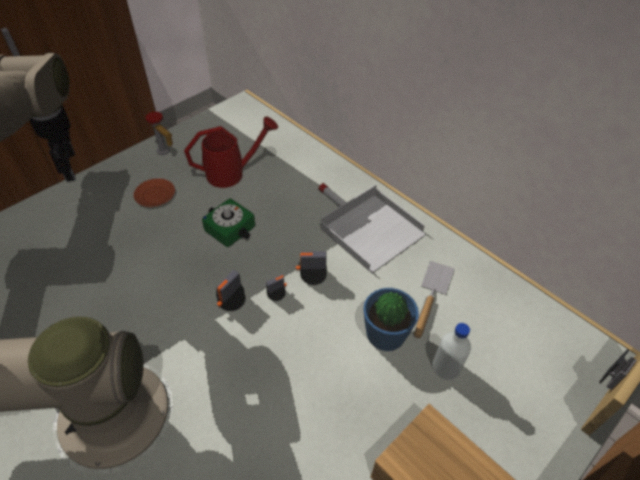

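View pics/wrist0.png

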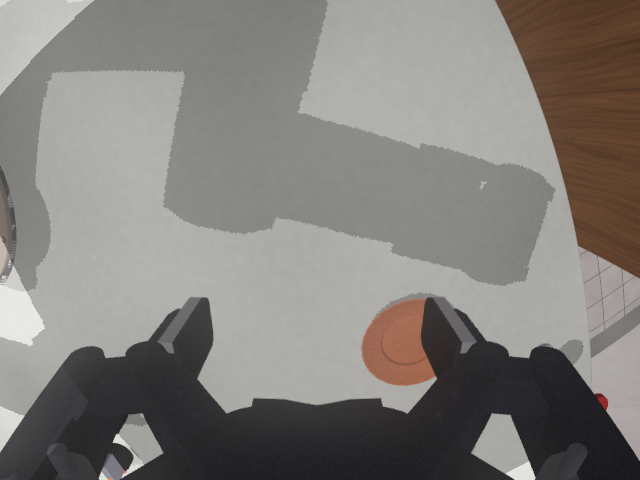

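The smallest knob is the middle one, at about scene (354,235) and side (276,289). The timer is at about scene (416,300) and side (228,215). Next I'll enlarge both and compute rough positions.

```bash
cat > h.py <<'E'
from cell import r
import cv2,numpy as np
def ray(n,uv,c=None):
    c=c or r.get_calibration(n); M=c["mtx"]; R=cv2.Rodrigues(c["rvec"])[0]; t=np.ravel(c["tvec"])
    x=(uv[0]-M[0,2])/M[0,0]; y=(uv[1]-M[1,2])/M[1,1]
    if n=="wrist":
        a=np.hypot(x,y); s=np.sin(a)/a if a>1e-9 else 1; d=np.array([x*s,y*s,np.cos(a)])
    else: d=np.array([x,y,1.])
    d=R.T@d; return -R.T@t,d/np.linalg.norm(d)
def plane(n,uv,z,c=None):
    o,d=ray(n,uv,c); return o+d*(z-o[2])/d[2]
def tri(rays):
    P=[np.eye(3)-np.outer(d,d) for o,d in rays]
    p=np.linalg.solve(sum(P),sum(p@o for p,(o,d) in zip(P,rays)))
    return p,[np.linalg.norm(q@(p-o)) for q,(o,d) in zip(P,rays)]
def proj(n,p,c=None):
    c=c or r.get_calibration(n); M=c["mtx"]
    q=cv2.Rodrigues(c["rvec"])[0]@np.asarray(p)+np.ravel(c["tvec"])
    if n=="wrist":
        h=np.hypot(q[0],q[1]); a=np.arctan2(h,q[2]); q=np.array([q[0]/h*a,q[1]/h*a,1])
    return M[0,0]*q[0]/q[2]+M[0,2],M[1,1]*q[1]/q[2]+M[1,2]
E
python3 - <<'E'
from h import *
a=cv2.imread("pics/scene0.png")[195:335,300:460]; b=cv2.imread("pics/side0.png")[185:325,190:350]
f=lambda i:cv2.resize(i,None,fx=2.5*1,fy=2.5,interpolation=cv2.INTER_CUBIC)
cv2.imwrite("pics/c1.png",np.hstack([f(a),f(b)]))
for nm,s,t in [("knob",(354,235),(276,289)),("tip",(417,296),(228,212)),("kL",(320,251),(313,267)),("kR",(394,228),(231,292)),("planter",(259,195),(390,318)),("dustpan",(254,305),(374,228)),("can",(450,387),(223,160))]:
    print(nm,[x if isinstance(x,np.ndarray) else np.round(x,3) for x in (tri([ray("scene",s),ray("side",t)])[0].round(3),tri([ray("scene",s),ray("side",t)])[1])])
E
```

```text
knob [array([ 0.45 , -0.004,  0.018]), array([0.002, 0.002])]
tip [array([0.502, 0.251, 0.062]), array([0.002, 0.002])]
kL [array([ 0.559, -0.024,  0.028]), array([0.001, 0.001])]
kR [array([0.359, 0.06 , 0.027]), array([0.003, 0.003])]
planter [array([ 0.566, -0.269,  0.064]), array([0.003, 0.003])]
dustpan [array([ 0.784, -0.029,  0.01 ]), array([0.003, 0.003])]
can [array([0.623, 0.436, 0.057]), array([0.004, 0.004])]
```

View pics/c1.png

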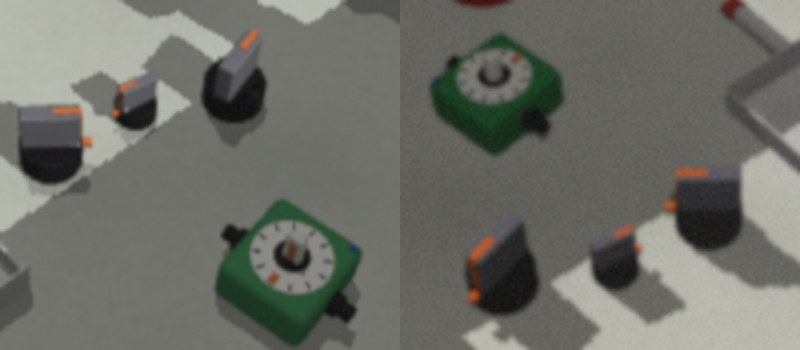

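```bash
python3 - <<'E'
from h import *
A=lambda v:np.degrees(np.arctan2(v[1],v[0])).round(1)
for n,c,m in [("scene",(416.8,297.4),(409.2,306.6)),("side",(227.2,214.2),(236.4,208.2))]:
    c=plane(n,c,.056);m=plane(n,m,.056);print("timer",n,c.round(4),A(m-c))
for n,s,p in [("scene",(350.8,229.4),(355,227)),("side",(279.6,277.8),(274,281))]:
    a=plane(n,s,.058);print("knob orange top",n,a.round(4))
E
```

```text
timer scene [0.5006 0.253  0.056 ] 6.0
timer side [0.4997 0.2488 0.056 ] 1.6
knob orange top scene [ 0.4648 -0.0013  0.058 ]
knob orange top side [ 0.4621 -0.0092  0.058 ]
```

Call:
apply_moves --pt "0 0 0 0 0 -6.5 0" --pt "0 0 0 0 0 -6.5 0" --pt "0 0 0 0 0 -6.5 0" --pt "0 0 0 0 0 -6.5 0" --pt "-0.018 -0.04 0.003 0 0 0 0" --pt "-0.018 -0.04 0.003 0 0 0 0" --pt "-0.018 -0.04 0.003 0 0 0 0" --pt "-0.018 -0.04 0.003 0 0 0 0" --pt "-0.018 -0.04 0.003 0 0 0 0" --pt "-0.018 -0.04 0.003 0 0 0 0" --pt "-0.018 -0.04 0.003 0 0 0 0" --pt "-0.018 -0.04 0.003 0 0 0 0" --pt "-0.018 -0.04 0.003 0 0 0 0" --pt "-0.018 -0.04 0.003 0 0 0 0" --pt "-0.018 -0.04 0.003 0 0 0 0" --pt "-0.018 -0.035 0.003 0 0 0 0" --pt "0 0 0 0 0 0 0"

```text
clock: 1.85
eef_pos: [0.4474, -0.007, 0.2167]
orientation: [-0.0, 0.003, 1.0, -0.0]
wrist_force: [-0.5, -0.8, 0.4]
opening: 0.0855
```

```bash
python3 - <<'E'
from h import *
c=r.get_calibration("wrist"); im=r.get_image("wrist"); np.save("w1.npy",c,allow_pickle=True)
cv2.imwrite("pics/w1.png",im[:,:,::-1]); o=r.observe(); print(o["clock"],o["eef_pos"],o["orientation"],o["q"])
print(proj("wrist",(.45,-.004,.046),c))
E
```

```text
1.9 [ 0.44643375 -0.00504802  0.21674562] [-5.68247997e-04  2.07971963e-03  9.99997663e-01  1.62036637e-04] [-2.74842250e-01  1.75258734e-01  1.77489607e+00  6.37925960e-06
  1.19261963e+00 -1.84148149e+00]
(np.float64(319.7080450694325), np.float64(226.57562784466697))
```

View pics/w1.png

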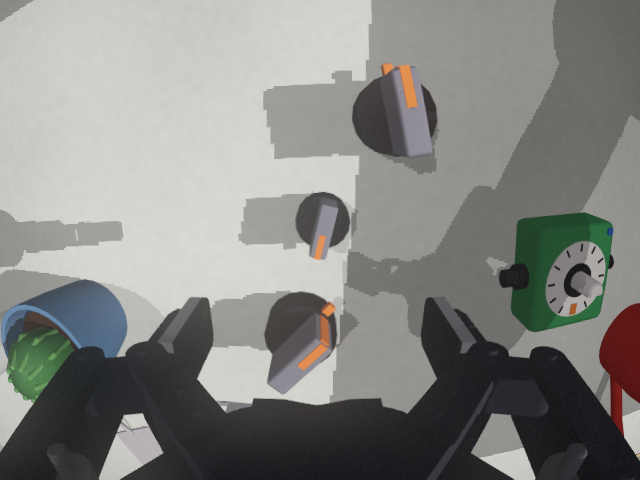

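```bash
python3 - <<'E'
import cv2,numpy as np
i=cv2.imread("pics/w1.png"); f=lambda a,k:cv2.resize(a,None,fx=k,fy=k,interpolation=cv2.INTER_CUBIC)
cv2.imwrite("pics/c2.png",np.hstack([f(i[185:270,285:365],5)[:420],f(i[200:340,500:633],3)]))
E
```

```text
(no output)
```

View pics/c2.png

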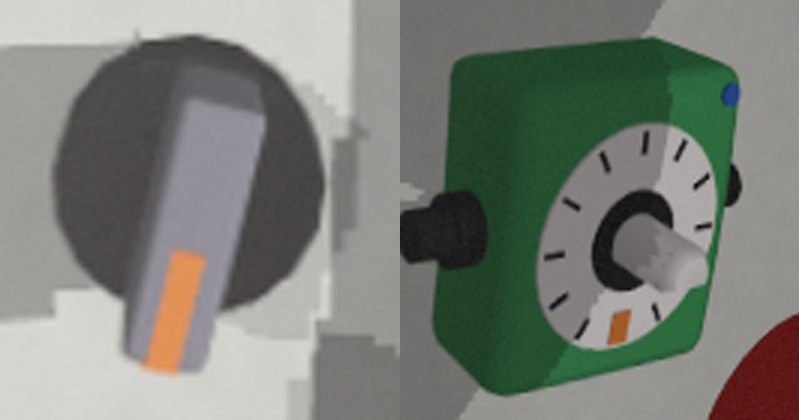

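```bash
python3 - <<'E'
from h import *
c=np.load("w1.npy",allow_pickle=True).item()
a=plane("wrist",(330.6,206.6),.058,c);b=plane("wrist",(319.6,259),.058,c);s=plane("wrist",(322.8,219.6),.024,c)
d=b-a;print("bar",a,b,(a+b)/2,np.linalg.norm(d),np.degrees(np.arctan2(d[1],d[0])),"skirt",s)
t=plane("wrist",(575.7,279),.055,c);m=plane("wrist",(573.3,309.3),.055,c);d=m-t
print("timer",t,np.degrees(np.arctan2(d[1],d[0])))
for rr in[24]:
  for u in[(285+53/5,220),(285+325/5,220),(323,185+35/5)]: print(plane("wrist",u,.024,c))
E
```

```text
bar [0.43131985 0.00429096 0.058     ] [ 0.47347071 -0.00426062  0.058     ] [4.52395277e-01 1.51710358e-05 5.80000000e-02] 0.04300958890398248 -11.468523860130096 skirt [ 0.44931074 -0.00115927  0.024     ]
timer [0.50033661 0.2491354  0.055     ] 11.544743643889804
[ 0.44951211 -0.0246522   0.024     ]
[0.44975707 0.02238816 0.024     ]
[ 0.42523064 -0.00093528  0.024     ]
```

Call:
apply_moves --pt "-0.005 0.004 0.03 0 0 0 0" --pt "0 0 0.03 0 0 5.6 0" --pt "0 0 0.03 0 0 5.7 0" --pt "0 0 0.03 0 0 0 0" --pt "0 0 0.025 0 0 0 0" --pt "0 0 0.012 0 0 0 0" --pt "0 0 0.007 0 0 0 0" --pt "0 0 0 0 0 0 0" --pt "0 0 0 0 0 0 0"

```text
clock: 2.8
eef_pos: [0.4514, 0.0007, 0.054]
orientation: [0.0, 0.099, 0.995, -0.0]
wrist_force: [-0.2, -1.2, -0.1]
opening: 0.0853
```

```bash
python3 - <<'E'
from h import *
o=r.observe(); print(o["clock"],o["eef_pos"],2*np.degrees(np.arctan2(o["orientation"][2],o["orientation"][1])),o["wrist_force"])
E
```

```text
2.8 [0.45141596 0.00072434 0.05395122] 168.6733357251593 [-0.17026718 -1.19226004 -0.08308946]
```

Call:
apply_moves --pt "0 0 0 0 0 0 255" --pt "0 0 0 0 0 0 255" --pt "0 0 0 0 0 0 255" --pt "0 0 0 0 0 0 255" --pt "0 0 0 0 0 0 255" --pt "0 0 0 0 0 0 255" --pt "0 0 0 0 0 0 255" --pt "0 0 0 0 0 0 255" --pt "0 0 0 0 0 0 255" --pt "0 0 0 0 0 0 255" --newtons 60

```text
clock: 3.8
eef_pos: [0.4513, 0.0003, 0.0534]
orientation: [0.0, 0.099, 0.995, -0.0]
wrist_force: [0.1, -1.0, 4.2]
opening: 0.0132
```

Call:
apply_moves --pt "0 0 -0.03 0 0 0 255" --pt "0 0 -0.04 0 0 0 255" --pt "0 0 -0.04 0 0 0 255" --pt "0 0 -0.04 0 0 -8 255" --pt "0 0 0 0 0 -8 255" --pt "-0.006 0.033 0 0 0 0 255" --pt "-0.006 0.033 0 0 0 0 255" --pt "-0.006 0.033 0 0 0 0 255" --pt "-0.006 0.033 0 0 0 0 255" --pt "-0.006 0.033 0 0 0 0 255" --pt "-0.006 0.033 0 0 0 0 255" --pt "0 0 0 0 0 0 255" --pt "0 0 0 0 0 0 255"

```text
clock: 5.1
eef_pos: [0.4707, 0.2009, 0.2027]
orientation: [-0.001, -0.041, 0.999, -0.0]
wrist_force: [-0.5, -0.7, -0.0]
opening: 0.0126
```

```bash
python3 - <<'E'
from h import *
o=r.observe();c=r.get_calibration("wrist"); im=r.get_image("wrist"); np.save("w2.npy",c,allow_pickle=True)
cv2.imwrite("pics/w2.png",im[:,:,::-1]);print(o["clock"],o["eef_pos"],2*np.degrees(np.arctan2(o["orientation"][2],o["orientation"][1])),o["wrist_force"],o["opening"])
for i in["scene","side"]: cv2.imwrite(f"pics/{i}2.png",r.get_image(i)[:,:,::-1])
E
```

```text
5.1 [0.47065087 0.20094567 0.20271602] 184.72080367642963 [-0.52701664 -0.67370549 -0.03902779] 0.012635654699346643
```

View pics/w2.png

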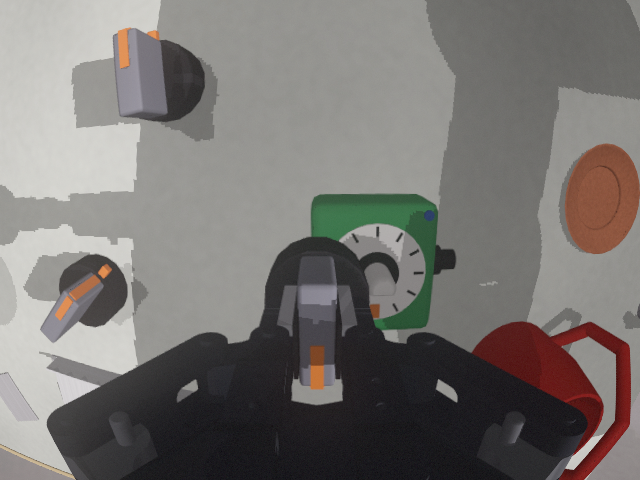

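```bash
python3 - <<'E'
import cv2
i=cv2.imread("pics/w2.png"); cv2.imwrite("pics/c3.png",cv2.resize(i[190:395,285:460],(700,820),interpolation=cv2.INTER_CUBIC)[:600])
E
```

```text
(no output)
```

View pics/c3.png

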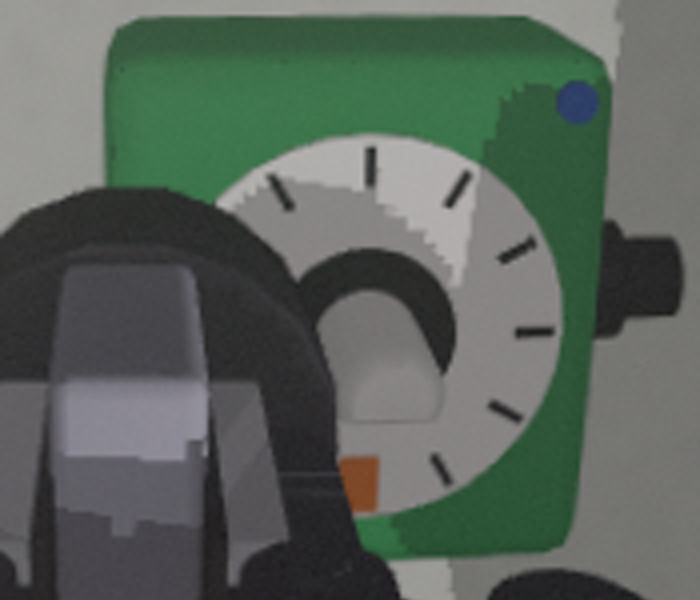

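```bash
cat > fit.py <<'E'
from h import *
from scipy.optimize import least_squares
def fit(c,T,M=None,z=.0555):
    # T: list of (angle from mark deg CCW-from-above, px)
    def f(p):
        e=[]
        for k,u in T:
            a=np.radians(p[2]+k); e+=list(np.subtract(proj("wrist",(p[0]+p[3]*np.cos(a),p[1]+p[3]*np.sin(a),z),c),u))
        if M is not None:
            a=np.radians(p[2]); e+=list(np.subtract(proj("wrist",(p[0]+p[4]*np.cos(a),p[1]+p[4]*np.sin(a),z),c),M))
        return e
    s=least_squares(f,[.5,.25,5,.034,.034],x_scale=[.01,.01,1,.01,.01]); return s.x,np.round(s.fun,2)
E
python3 - <<'E'
from fit import *
c=np.load("w2.npy",allow_pickle=True).item()
px=lambda x,y:(285+x/4,190+y/4)
# image right = world +y ; image down = +x ; CCW from above from +x goes to +y -> image right
T=[(180,px(371,167)),(150,px(459,188)),(120,px(517,250)),(90,px(535,332)),(60,px(505,411)),(30,px(441,470)),(210,px(281,192))]
x,e=fit(c,T,px(360,485)); print(x,e)
# spindle flat edge on top
a,b=[plane("wrist",px(*u),.0895,c) for u in [(352,421),(434,421)]]; print("flat",a,b,np.degrees(np.arctan2(*(b-a)[1::-1]))-90)
yaw=np.radians(x[2]);print("axis from flat",(a+b)/2-.005*np.array([np.cos(yaw),np.sin(yaw),0]))
# held knob: bar top edges
o=(.4707,.2009,.2027); zt=.2027+.0045
p=plane("wrist",(285+128/4,190+378/4),zt,c); q=plane("wrist",(317,388),zt,c)
h=np.radians(184.72);tx=np.array([np.cos(h),np.sin(h)]);ty=np.array([-tx[1],tx[0]])*1
for v in(p,q): d=(v-o)[:2]; print("knob end in tool x,y",d@tx,d@ty)
E
```

```text
[0.5014057  0.25059197 5.64573672 0.03410987 0.03236874] [ 0.03 -0.03 -0.13  0.24  0.19  0.03 -0.19 -0.09  0.24  0.06  0.23 -0.15
 -0.06 -0.06 -0.31 -0.02]
flat [0.50441715 0.24343334 0.0895    ] [0.50350866 0.25799433 0.0895    ] 3.5701914070126293
axis from flat [0.49898716 0.25022195 0.0895    ]
knob end in tool x,y 0.021087123368219173 -0.0007102526487032942
knob end in tool x,y -0.02320838782585457 -0.0007064112870218088
```

Call:
apply_moves --pt "-0.0111 0.0154 0 0 0 -0.7 255" --pt "-0.0111 0.0154 0 0 0 0 255" --pt "-0.0112 0.0155 0 0 0 0 255" --pt "0 0 0.025 0 0 0 255" --pt "0 0 0.015 0 0 0 255" --pt "0 0 0.01 0 0 0 255" --pt "0 0 0 0 0 0 255" --pt "0 0 0 0 0 0 255"

```text
clock: 6.05
eef_pos: [0.5005, 0.2494, 0.154]
orientation: [0.0, -0.046, 0.999, 0.0]
wrist_force: [-0.2, -0.5, -0.1]
opening: 0.0128
```

```bash
python3 - <<'E'
from h import *
o=r.observe();print(o["clock"],o["eef_pos"],2*np.degrees(np.arctan2(o["orientation"][2],o["orientation"][1])),o["wrist_force"],o["opening"])
A=[]
for n in["scene","side"]:
    im=r.get_image(n)[:,:,::-1]; u,v=map(int,proj(n,(.5,.25,.1))); A.append(cv2.resize(im[v-40:v+40,u-40:u+40],(400,400),interpolation=cv2.INTER_CUBIC)); print(u-40,v-40,proj(n,(.5012,.2505,.09)),proj(n,(.5012,.2505,.099)))
cv2.imwrite("pics/c4.png",np.hstack(A))
E
```

```text
6.05 [0.5005463  0.24944825 0.15397741] 185.30571889130857 [-0.19790984 -0.51056108 -0.07767937] 0.01284820844208611
378 246 (np.float64(418.083267089931), np.float64(289.5194254578316)) (np.float64(418.7010951338619), np.float64(287.4999496848822))
185 162 (np.float64(225.77778276120642), np.float64(204.7794521062031)) (np.float64(225.37444128294015), np.float64(202.38989345499022))
```

View pics/c4.png

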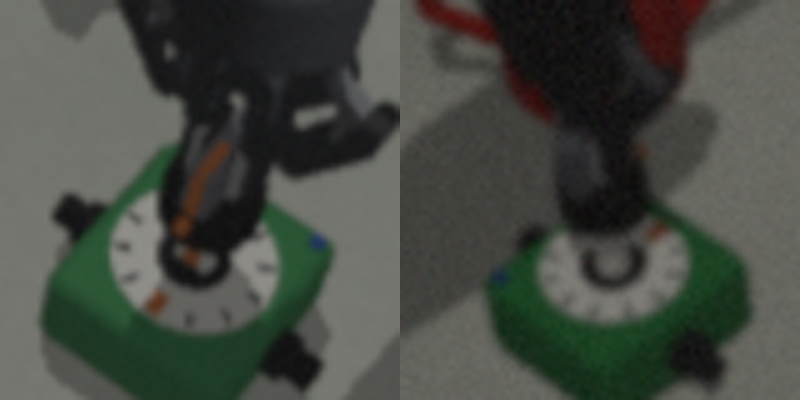

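The knob is over the spindle and the orange sides agree. I'll lower it slowly and watch the force.

Call:
apply_moves --pt "0 0 0.007 0 0 0 255" --pt "0 0 0.003 0 0 0 255" --pt "0 0 0.002 0 0 0 255" --pt "0 0 0.002 0 0 0 255" --pt "0 0 0 0 0 0 255"

```text
clock: 6.65
eef_pos: [0.5001, 0.2498, 0.139]
orientation: [-0.0, -0.047, 0.999, -0.0]
wrist_force: [-0.2, 0.1, -0.6]
opening: 0.013
```

Call:
apply_moves --pt "0 0 0.002 0 0 0 255" --pt "0 0 0.002 0 0 0 255" --pt "0 0 0.002 0 0 0 255" --pt "0 0 0 0 0 0 255"

```text
clock: 7.05
eef_pos: [0.5001, 0.2497, 0.133]
orientation: [-0.0, -0.047, 0.999, -0.0]
wrist_force: [-1.3, 0.0, -1.1]
opening: 0.0128
```

Call:
apply_moves --pt "0 0 0.003 0 0 0 255" --pt "0 0 0.003 0 0 0 255" --pt "0 0 0 0 0 0 255" --pt "0 0 0 0 0 0 255"

```text
clock: 7.45
eef_pos: [0.5001, 0.2497, 0.1271]
orientation: [-0.0, -0.047, 0.999, -0.0]
wrist_force: [-0.6, -0.7, -1.6]
opening: 0.013
```

Call:
apply_moves --pt "0 0 0.002 0 0 0 255" --pt "0 0 0.002 0 0 0 255" --pt "0 0 0 0 0 0 255" --pt "0 0 0 0 0 0 255"

```text
clock: 7.85
eef_pos: [0.5002, 0.2498, 0.1236]
orientation: [0.0, -0.047, 0.999, 0.0]
wrist_force: [-3.1, -1.0, 3.8]
opening: 0.0131
```

Call:
apply_moves --pt "0 0 0.002 0 0 0 255" --pt "0 0 0.002 0 0 0 255" --pt "0 0 0 0 0 0 255" --pt "0 0 0 0 0 0 255"

```text
clock: 8.25
eef_pos: [0.5002, 0.2498, 0.1198]
orientation: [0.0, -0.047, 0.999, -0.0]
wrist_force: [-4.8, -1.1, 8.1]
opening: 0.0131
```

Call:
apply_moves --pt "0.0005 0 0.001 0 0 0 255" --pt "0 0 0.001 0 0 0 255" --pt "0 0 0 0 0 0 255" --pt "0 0 0 0 0 0 255"

```text
clock: 8.65
eef_pos: [0.5001, 0.2498, 0.1181]
orientation: [0.001, -0.047, 0.999, 0.0]
wrist_force: [-1.3, -1.8, 6.8]
opening: 0.0131
```

Call:
apply_moves --pt "0 0 0.001 0 0 0 255" --pt "0 0 0.001 0 0 0 255" --pt "0 0 0 0 0 0 255" --pt "0 0 0 0 0 0 255"

```text
clock: 9.05
eef_pos: [0.5002, 0.2498, 0.1172]
orientation: [0.001, -0.047, 0.999, 0.0]
wrist_force: [-4.9, -2.6, 16.6]
opening: 0.0134
```

Call:
apply_moves --pt "0.0003 0.0002 0.001 0 0 0 255" --pt "0 0 0 0 0 0 255" --pt "0 0 0 0 0 0 255"

```text
clock: 9.35
eef_pos: [0.5002, 0.2499, 0.1172]
orientation: [0.002, -0.047, 0.999, 0.0]
wrist_force: [-6.7, -5.1, 24.6]
opening: 0.0129
```

```bash
python3 - <<'E'
from h import *
o=r.observe();print(o["clock"],o["eef_pos"],2*np.degrees(np.arctan2(o["orientation"][2],o["orientation"][1])),o["wrist_force"],o["moment"],o["opening"])
w=r.get_image("wrist")[:,:,::-1]; cv2.imwrite("pics/w3.png",w)
w2=cv2.imread("pics/w2.png"); f=lambda i:cv2.resize(i[215:395,240:400],None,fx=2.5,fy=2.5,interpolation=cv2.INTER_CUBIC)
cv2.imwrite("pics/c5.png",np.hstack([f(w2),f(w)]))
E
```

```text
9.35 [0.50023537 0.24989561 0.11718947] 185.35782671135817 [-6.68318505 -5.07353509 24.5599239 ] [-0.81892852  1.49420542 -0.0046495 ] 0.012905153201935589
```

View pics/c5.png

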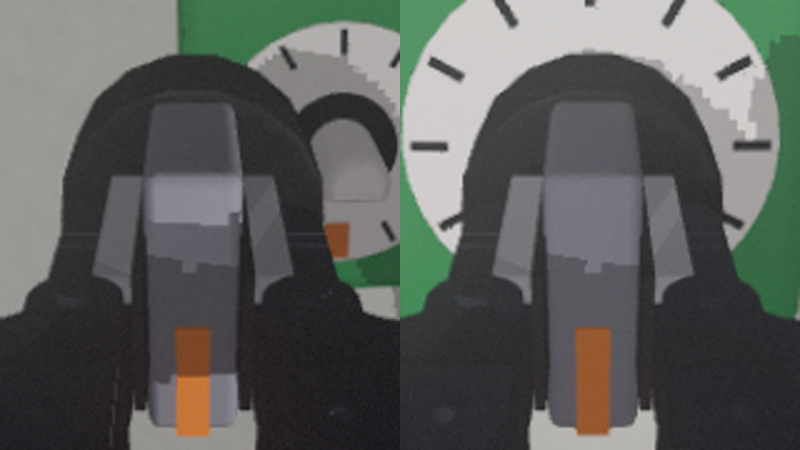

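```bash
python3 -c "
from cell import r
print(r.job_done()); o=r.observe(); print(o['clock'],o['eef_pos'],o['wrist_force'])"
```

```text
the job is handed in; nothing more can be done
None
the job is handed in; nothing more can be done
```

The small knob is on the timer's spindle, and the gripper is still holding it and pressing the spindle down. I handed the job in at about 9.4 s, well under the 38 s limit.

- **Alignment:** I turned the knob so its orange side matched the spindle's flat. The tool stood at 185.4°, which puts the knob at about 5.4°; the dial ticks gave 5.6°. A rougher reading off the spindle's own flat gave 3.6°. The knob slid on with almost no force.
- **Fully home and down:** The knob's foot worked out at about 63.5 mm above the shelf; 64 mm is expected with the knob home and the spindle on its stop. The force rose as a spring would, from about 4 to 8 N, with one dip to 6.8 N after I shifted slightly sideways. It then went from 16.6 to 24.6 N with no further movement, so the spindle is on its stop.
- **Grip:** Wrist pictures before and after pressing look the same, so the knob did not slip in the fingers.
- **Sideways force:** About 8 N was left at the end, which I put down to a misalignment of under 1 mm.
- **Not checked:** I saw no contact with the planter, can, dustpan or bottle, but I took no final picture of them. The state could not be read after hand-in.

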